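Latch the tea cupboard with its red pin

ROBOT

A 6-joint arm with a two-finger parallel gripper is mounted at the origin on a cart in front of the work surface, level with it; the furniture and walls round the work are solid. World frame = base frame: x ahead of the robot, y to its left, z up, the work surface at z = 0. Lengths are in m, angles in degrees, forces in N, time in s.
With the tool pointing down it reaches from about 0.4 to 0.825 m from the base axis. Payload 7 kg.
Tool frame: the origin (TCP) lies at the centre of the arm's flange, where the gripper is bolted on; the fingertips stand 178 mm ahead of it and the grasp point (between the pads) lies 159 mm ahead of it (tip_reach is the distance from the TCP to the fingertips, in m); z points along the fingers, y is the line along which they close (so a half turn about z gives the same grasp; the last joint's range is limited). The gripper opens to 88 mm and grips with 3 to 60 N. Pads are 19 mm wide; open, the fingers measure 130 mm over their backs; the gripper's body (78 mm by 193 mm) begins 47 mm behind the grasp point.
Start: joints at [82.913, 20.546, 0.682, 0, -70.136, -16.507], TCP at [0.27, 0.619, 0.405] pointing down, gripper open.
Joint ranges: [-176.03, 176.03], [-82.01, 121.73], [-58.28, 71.71], [-173.87, 95.51], [-174.79, -0.11], [-173.66, 173.66]. Speed limits (degrees/s): [136.94, 136.94, 172.46, 180, 180, 180].

INTERFACE

Orientations are given as [roll, pitch, yaw] about the fixed x, y, z axes, in that order (R = Rz(yaw) Ry(pitch) Rx(roll)).
In Python, from plant import * gives the robot as it stands.
- The arm moves only by the shell command python3 -m handwheel 'ROWS'. ROWS is JSON, a list of rows, each a list of 7 numbers: the opening, from -1 (shut) to 1 (fully open), then the shift along the tool's x, y, z as a fraction of full scale, then the turn, a rotation vector about the tool's x, y, z as a fraction of full scale. A call has 1 to 5 rows; each row shifts and turns the commanded pose from where the row before left it, along the tool's axes as they then stand; what a row does not reach is not made up. Full scale, the value 1, is 0.025 m for a shift and 6 degrees for a turn. A row lasts 1/8 s, in which the tool goes at most 62.5 mm and 10.7 degrees, less where a joint would pass 70% of its speed; a pose out of reach is approached as far as the arm can. A call with a number of a shift or a turn outside -1 to 1 is refused whole. A call with a gripper value outside its range is refused whole. The fingers move at their own pace and stop on an object; the grip force is fixed at half the most. Time passes only in rows, so rows that do not move let the fingers close. It gives the time, the measured TCP pose, the force, the opening and the grip force at its end, in the units of the state.
- get_obs(): the state, without advancing time (a new reading comes with each control period).
- snapshot(name): name is "scene" or "top"; returns a dict with "color" (384x512x3 uint8, red, green, blue), "fx", "fy", "cx", "cy" (pixels), "R" (3x3) and "t" (3): a world point X has camera coordinates R X + t. Camera axes: x right, y down, z forward; pixel columns grow to the right and rows downward; lengths in m; the calibration is good to about 2 mm. A picture is of the moment at which its call begins. There is no depth.
- close_job(): hands the job in; it is judged then, once.
The state is a dict: "clock": time; "joint_pos": joint angles; "qvel": joint speeds; "tau": joint torques, N m; "tool_pos": TCP position; "orientation": TCP orientation; "force": force on the tool from outside, world axes, zero at the start; "moment": the same for the moment, N m; "opening": finger opening in m; "gripper_force": force on a finger pad.
Only numpy, scipy, OpenCV 4.12 (cv2) and the standard library are available. Lean on these libraries where they do the work, as an engineer would, in place of code of your own. Each camera call takes 0.05 s, during which the arm holds its last target. There are 200 camera calls.

TASK

Lock the little wooden tea cupboard: swing the steel hasp shut over the staple until it lies flat against the doors, then take the pin with the red knob from the wooden rack and drop it down through the staple's loop until its collar rests on the loop. Leave the blue-knobbed pin in the rack.

Things in the scene. Friction and masses are not known exactly. Their poses are not given: they have to be found in the camera images.
- hasp (a joint): Steel hasp strap, 125x40x3 mm, slotted, solid end with red dot 88-125 mm from its upright hinge. 0 = shut, flat on the doors; opens to 2.0 rad. In loop axes the hinge is at x +0.0295, y +0.060, strap height z -20 to +20 mm; at angle q it points along (-sin q, -cos q). Stays where left (0.3 N moves it). Push the dotted outer face, at its end, with closed fingers from above.
- loop (a point): Middle of the staple's loop: level U of 6 mm wire, 165 mm above the worktop; 30 mm wide inside (y), open in x from the shut strap (+28 mm) to its round nose (-15 mm). x points into the cupboard, square to the doors, y left along them, z up. Door face at x +35 mm. Cupboard fixed, 120 deep, 200 wide; its top is 35 mm above the loop, spanning y -74 to +134 mm.
- pin_red: Loose upright pin with red knob, in one of two holes of a fixed wooden rack (150x60x45 mm). Origin: centre of its tip, z up. Tip 6 mm across, widening over 18 mm to an 18 mm shaft; collar 52 mm across at z 40-46 mm; knob to grip 26 mm across, z 46-84 mm. 60 g. At the start the collar rests on the rack, tip 5 mm above the worktop; seated in the loop, tip 37 mm below its middle.
- pin_blue: The other pin, the same but with a blue knob (origin: its tip), in the other hole of the rack, 90 mm from the red one; which hole holds which varies. To be left there.
There are look-alikes about, which are no part of the job. What is shaped like the pin_red but turquoise is not meant.

How it is judged:
By the outcome, as a careful person would: the job done as asked, in the order asked, and still so for the second after the job is handed in, with the robot touching nothing.
It also fails if it takes over 53 s, if anything falls off the work surface, if the arm or the gripper's body presses on something with over 40 N, if the wrist force passes 120 N, or if a joint passes its speed limit or range.

## Working session

There is one attempt and no reset: what is moved stays moved. The work goes in short steps, Python scripts to look and compute and a shell command to move; the robot and the scene stay as the last step left them, time stands still between calls to the robot, and variables do not carry over. Pictures are saved under pics/ and viewed, at most 10 in all, crops included, and the job is handed in when it is done.

```bash
mkdir -p pics; ls
python3 - <<'E'
from plant import *
import cv2,pickle
o=get_obs();print({k:o[k] for k in("clock","tool_pos","orientation","opening","force")})
for n in("scene","top"):
    s=snapshot(n);pickle.dump(s,open(f"pics/{n}0.pkl","wb"));cv2.imwrite(f"pics/{n}0.png",cv2.resize(s["color"][:,:,::-1],(800,600),interpolation=cv2.INTER_CUBIC))
    print(n,s["fx"],s["cx"],s["cy"],s["R"],s["t"])
E
```

```text
pics
{'clock': 0.0, 'tool_pos': array([0.2700779 , 0.61841541, 0.40373668]), 'orientation': array([ 1.79907729e+02, -8.59981192e-03, -2.35984780e+01]), 'opening': 0.08816348856300237, 'force': array([-0.91941803,  0.54935866,  0.02789419])}
scene 448.884271670886 257.2735729963331 190.23806989784597 [[-0.77425335  0.63287358 -0.00166719]
 [ 0.35476262  0.43182973 -0.82925664]
 [-0.52409467 -0.64264619 -0.5588655 ]] [ 0.44299821 -0.04804395  1.33278356]
top 441.925000250166 253.48555765223298 191.944938394374 [[ 0.08218329 -0.99661581  0.00168517]
 [-0.97430332 -0.08069892 -0.21028724]
 [ 0.20971158  0.01564023 -0.97763819]] [-0.08632497  0.52525942  1.05812367]
```

View pics/scene0.png

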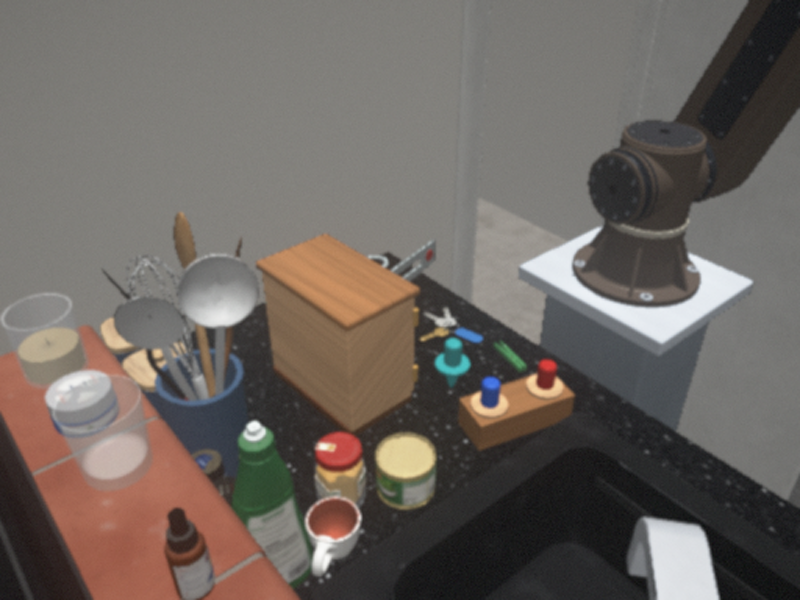

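View pics/top0.png

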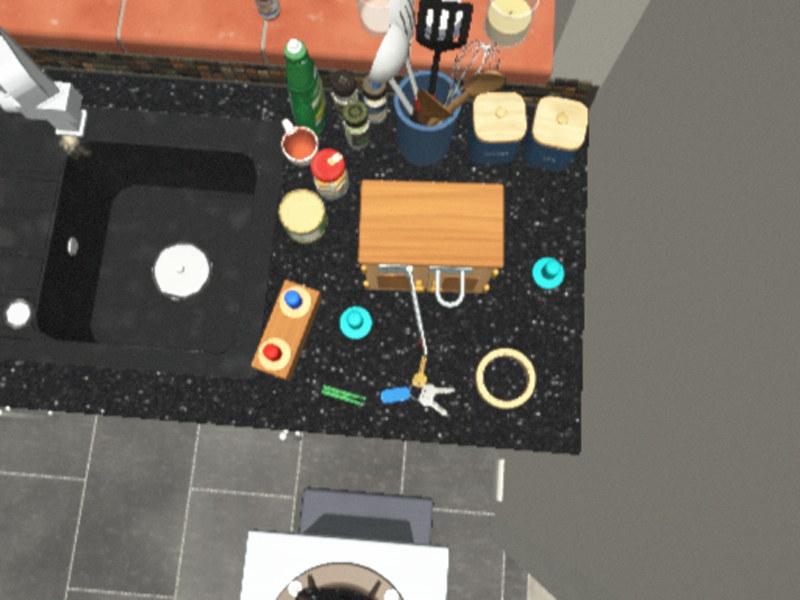

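The scene view shows the cupboard, with the hasp open towards the robot, and the rack with blue near the cupboard and red near the robot. In the top view (800x600 picture) the loop is at about (450,288), the hinge at (410,268) and the strap end at (425,352). The red knob is at (271,352), the blue at (293,299) and the cupboard's top front edge is at row 262.

```bash
cat > h.py <<'E'
import numpy as np,cv2,pickle
def ray(s,u,v,z):
    R,t=np.array(s["R"]),np.array(s["t"]);c=-R.T@t
    d=R.T@np.array([(u-s["cx"])/s["fx"],(v-s["cy"])/s["fy"],1]);return c+d*(z-c[2])/d[2]
def proj(s,X):
    p=np.array(s["R"])@X+np.array(s["t"]);return s["fx"]*p[0]/p[2]+s["cx"],s["fy"]*p[1]/p[2]+s["cy"]
def blobs(s,lo,hi,amin=8):
    m=cv2.inRange(cv2.cvtColor(s["color"],cv2.COLOR_RGB2HSV),lo,hi)
    n,l,st,c=cv2.connectedComponentsWithStats(m);return [(c[i].round(1),st[i].tolist()) for i in range(1,n) if st[i,4]>=amin]
def twoview(s1,p1,s2,p2):
    A=[];b=[]
    for s,p in((s1,p1),(s2,p2)):
        R,t=np.array(s["R"]),np.array(s["t"]);c=-R.T@t;d=R.T@np.array([(p[0]-s["cx"])/s["fx"],(p[1]-s["cy"])/s["fy"],1]);d/=np.linalg.norm(d)
        P=np.eye(3)-np.outer(d,d);A.append(P);b.append(P@c)
    return np.linalg.lstsq(np.vstack(A),np.hstack(b),rcond=None)[0]
E
python3 - <<'E'
from h import *
for n in("top","scene"):
    s=pickle.load(open(f"pics/{n}0.pkl","rb"))
    print(n)
    for nm,lo,hi in(("red",(0,170,80),(6,255,255)),("red2",(172,170,80),(180,255,255)),("blue",(112,150,80),(128,255,255))):
        for c,st in blobs(s,lo,hi): print(nm,c,st,ray(s,*c,.089).round(3))
s=pickle.load(open("pics/top0.pkl","rb"))
k=.64
for nm,p,z in(("topFL",(360,262),.2),("topFR",(503,266),.2),("topBL",(362,181),.2),("topBR",(503,185),.2),("nose",(450,307),.165),("legL",(432,280),.165),("legR",(468,280),.165),("hinge",(410,270),.185),("end",(425,352),.185)):
    print(nm,ray(s,p[0]*k,p[1]*k,z).round(3))
c=s["color"][155:245,205:325];cv2.imwrite("pics/crop1.png",cv2.resize(c[:,:,::-1],(800,600),interpolation=cv2.INTER_CUBIC))
E
```

```text
top
red [266.9  67.4] [266, 64, 3, 8, 16] [ 0.857 -0.051  0.089]
red [209.2 106.4] [199, 95, 22, 21, 251] [0.737 0.088 0.089]
red [173.7 225. ] [169, 220, 11, 11, 88] [0.427 0.141 0.089]
scene
red [350.  233.9] [345, 230, 11, 9, 66] [0.432 0.144 0.089]
red [205.2 293.4] [203, 292, 5, 4, 9] [0.768 0.089 0.089]
blue [313.4 249.6] [309, 241, 11, 18, 84] [0.529 0.13  0.089]
topFL [0.55 0.01 0.2 ]
topFR [ 0.561 -0.192  0.2  ]
topBL [0.672 0.019 0.2  ]
topBR [ 0.683 -0.186  0.2  ]
nose [ 0.503 -0.123  0.165]
legL [ 0.541 -0.094  0.165]
legR [ 0.546 -0.147  0.165]
hinge [ 0.548 -0.061  0.185]
end [ 0.432 -0.091  0.185]
```

View pics/crop1.png

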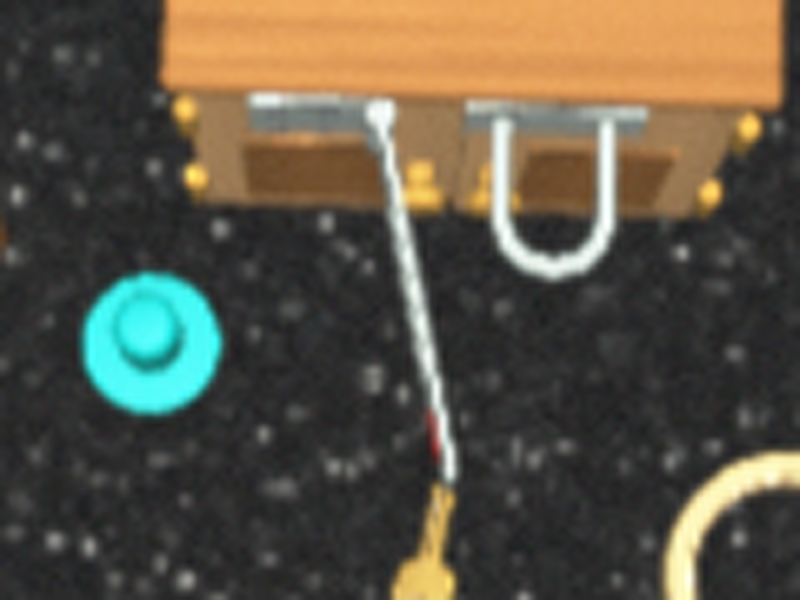

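The crop shows the loop legs at x 503 and 607, with the nose's outer edge at (555,277). The hinge top is at (380,108), the strap tip at (448,482), and the red dot is on the strap's left (+y) side. Red pin is the near one.

Run:
```python
from h import *
s=pickle.load(open("pics/top0.pkl","rb"));s2=pickle.load(open("pics/scene0.pkl","rb"))
f=lambda x,y,z:ray(s,205+.15*x-.4,155+.15*y-.4,z)
FL,FR=f(160,85,.2),f(782,107,.2)
y=(FL-FR);print("width",np.linalg.norm(y));y/=np.linalg.norm(y);x=np.array([y[1],-y[0],0]);yaw=np.degrees(np.arctan2(x[1],x[0]))
N=f(555,277,.165);l,r=f(503,180,.168),f(607,180,.168)
H=f(380,108,.185);E=f(447,478,.185)
print("yaw",yaw,"legspacing",np.linalg.norm(l-r),"strap",np.linalg.norm(E-H))
L1=N+.021*x;L2=H-.0295*x-.06*y;L3=FL-.134*y;L3b=FR+.074*y
print(L1,L2,"y-check",(L3-L1)@y,(L3b-L1)@y,((l+r)/2-L1)@y)
d=(E-H);print("q",np.degrees(np.arctan2(-d@x,-d@y)),"H",H,"E",E)
# red knob both views
m=[blobs(q,(0,170,80),(6,255,255)) for q in(s,s2)]
print("red",twoview(s,(173.7,225),s2,(350,234)))
```

```text
width 0.20648445145906053
yaw 2.6441402648550465 legspacing 0.035467481718645374 strap 0.1271920702450488
[ 0.52488189 -0.12188624  0.165     ] [ 0.52609945 -0.12029857  0.185     ] y-check 0.0009564191906999253 0.0024719677316393787 0.0008879814646039012
q 78.20587029709888 H [ 0.55280008 -0.05900154  0.185     ] E [ 0.42962514 -0.0907152   0.185     ]
red [0.42765288 0.14147349 0.084524  ]
```

```bash
python3 -m handwheel '[[-1,0,0,0,0,0,1],[-1,0,0,0,0,0,1],[-1,0,0,0,0,0,1],[-1,0,0,0,0,0,1],[-1,0,0,0,0,0,1]]'; python3 -m handwheel '[[-1,0,0,0,0,0,1],[-1,0,0,0,0,0,1],[-1,0,0,0,0,0,1],[-1,0,0,0,0,0,1],[-1,0,0,0,0,0,1]]'; python3 -m handwheel '[[-1,0,-1,0,0,0,0.6],[-1,0,-1,0,0,0,0],[-1,1,-1,0,0,0,0],[-1,1,-1,0,0,0,0],[-1,1,-1,0,0,0,0]]'
```

```text
clock: 0.72
tool_pos: [0.2701, 0.6185, 0.4041]
orientation: [180.0, -0.0, -53.8]
force: [0.7, 0.2, 0.2]
opening: 0.0432
gripper_force: 0.0
clock: 1.35
tool_pos: [0.2701, 0.6185, 0.4041]
orientation: [180.0, -0.1, -83.8]
force: [0.1, -0.5, -0.2]
opening: 0.0006
gripper_force: 0.0
clock: 1.98
tool_pos: [0.4008, 0.5503, 0.4041]
orientation: [180.0, -0.0, -87.2]
force: [-0.1, -0.6, 0.2]
opening: 0.0007
gripper_force: 0.0
```

```bash
R='' ; python3 -m handwheel '[[-1,1,-0.35,0,0,0,0],[-1,1,0,0,0,0,0],[-1,1,0,0,0,0,0],[-1,1,0,0,0,0,0],[-1,1,0,0,0,0,0]]' >/dev/null; python3 -m handwheel '[[-1,1,0,0,0,0,0],[-1,1,0,0,0,0,0],[-1,1,0,0,0,0,0],[-1,1,0,0,0,0,0],[-1,1,0,0,0,0,0]]'|head -2;  python3 -m handwheel '[[-1,1,0,0,0,0,0],[-1,1,0,0,0,0,0],[-1,1,0,0,0,0,0],[-1,1,0,0,0,0,0],[-1,1,0,0,0,0,0]]' |head -2;  python3 -m handwheel '[[-1,1,0,0,0,0,0],[-1,1,0,0,0,0,0],[-1,1,0,0,0,0,0],[-1,1,0,0,0,0,0],[-1,1,0,0,0,0,0]]'|head -2; python3 -m handwheel '[[-1,1,0,0,0,0,0],[-1,1,0,0,0,0,0],[-1,1,0,0,0,0,0],[-1,1,0,0,0,0,0],[-1,0,0,0,0,0,0]]'
python3 - <<'E'
from plant import *
from h import *
s=snapshot("top");pickle.dump(s,open("pics/top1.pkl","wb"))
cv2.imwrite("pics/top1.png",cv2.resize(s["color"][130:280,180:380,::-1],(800,600),interpolation=cv2.INTER_CUBIC))
E
```

```text
clock: 3.22
tool_pos: [0.4196, 0.3004, 0.4047]
clock: 3.85
tool_pos: [0.4256, 0.1756, 0.4047]
clock: 4.47
tool_pos: [0.4315, 0.0507, 0.4047]
clock: 5.1
tool_pos: [0.4362, -0.0493, 0.4046]
orientation: [180.0, -0.0, -87.3]
force: [-0.1, 0.1, -0.5]
opening: 0.0005
gripper_force: 0.0
```

View pics/top1.png

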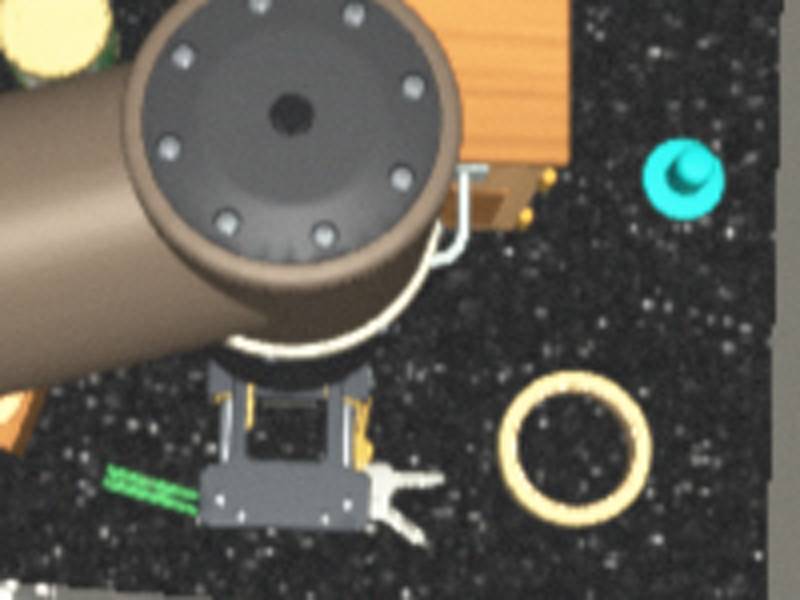

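```bash
python3 -m handwheel '[[-1,0,0,1,0,0,0],[-1,0,0,1,0,0,0],[-1,0,0,0.15,0,0,0],[-1,0,0,0,0,0,0]]'; python3 -m handwheel '[[-1,1,0.26,0,0,0,0],[-1,1,-0.28,0,0,0,0],[-1,0.84,-0.36,0,0,0,0]]'; python3 -m handwheel '[[-1,0.64,-0.56,0,0,0,0],[-1,0.48,-0.68,0,0,0,0],[-1,0.4,-0.68,0,0,0,0],[-1,0.28,-0.64,0,0,0,0]]'
```

```text
clock: 5.65
tool_pos: [0.4369, -0.0473, 0.3514]
orientation: [-180.0, -0.0, -87.2]
force: [0.5, 0.6, -0.1]
opening: 0.0002
gripper_force: 0.0
clock: 6.02
tool_pos: [0.4501, -0.1186, 0.3524]
orientation: [-179.9, 0.0, -87.2]
force: [0.4, 0.5, 0.7]
opening: 0.0004
gripper_force: 0.2
clock: 6.52
tool_pos: [0.5167, -0.1601, 0.352]
orientation: [-179.9, -0.0, -87.2]
force: [-1.5, 0.7, 1.2]
opening: 0.0006
gripper_force: 0.2
```

Run:
```python
from plant import *
from h import *
s=snapshot("top");s2=snapshot("scene")
a=s["color"][130:255,200:325,::-1];b=s2["color"][120:245,180:305,::-1]
cv2.imwrite("pics/mid.png",np.hstack([cv2.resize(i,(400,400),interpolation=cv2.INTER_CUBIC) for i in(a,b)]))
```

```text
(no output)
```

View pics/mid.png

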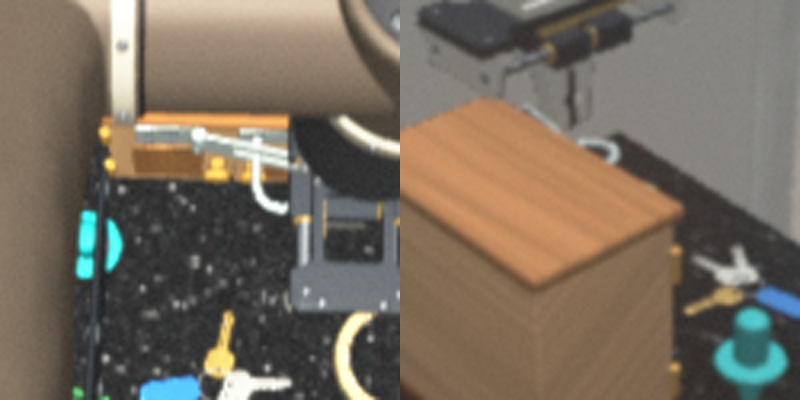

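The left half (top view) shows the strap about 10° from shut, running across the loop legs, with the fingers at its end. I'll press on gently.

```bash
python3 -m handwheel '[[-1,0.1,-0.2,0,0,0,0],[-1,0.1,-0.2,0,0,0,0],[-1,0.05,-0.15,0,0,0,0]]'; python3 -m handwheel '[[-1,0,-0.1,0,0,0,0]]'; python3 -m handwheel '[[-1,0,-0.08,0,0,0,0]]'
```

```text
clock: 7.0
tool_pos: [0.53, -0.1653, 0.3511]
orientation: [-180.0, 0.0, -87.2]
force: [-0.5, 0.7, 0.9]
opening: 0.0004
gripper_force: 0.1
clock: 7.12
tool_pos: [0.5324, -0.1653, 0.3509]
orientation: [180.0, -0.0, -87.2]
force: [0.9, -0.4, 0.3]
opening: 0.0006
gripper_force: 0.1
clock: 7.25
tool_pos: [0.5344, -0.1651, 0.3509]
orientation: [180.0, -0.0, -87.2]
force: [0.0, -0.8, -0.6]
opening: 0.0004
gripper_force: 0.1
```

```bash
for i in 1; do python3 -m handwheel '[[-1,0,-0.08,0,0,0,0]]'|grep -E 'tool|force'; python3 -m handwheel '[[-1,0,-0.08,0,0,0,0]]'|grep -E 'tool|force';python3 -m handwheel '[[-1,0,-0.08,0,0,0,0]]'|grep -E 'tool|force'; done
```

```text
tool_pos: [0.5364, -0.165, 0.3509]
force: [-0.3, -0.2, 0.2]
gripper_force: 0.1
tool_pos: [0.5378, -0.165, 0.3508]
force: [-5.8, -0.2, 4.8]
gripper_force: 3.2
tool_pos: [0.5385, -0.165, 0.3507]
force: [-13.2, 1.0, 9.7]
gripper_force: 6.7
```

```bash
python3 -m handwheel '[[-1,0,1,0,0,0,0],[-1,0,1,-0.2,0,0,0],[-1,0,0.5,-1,0,0,0],[-1,-1,1,-1,0,0,0],[-1,-1,0,0,0,0,0]]'|grep tool;python3 -m handwheel '[[0.3,-1,0,0,0,0,0],[0.3,-1,0,0,0,0,0],[0.3,-1,0,0,0,0,0],[0.3,-1,0,0,0,0,0],[0.3,-1,0,0,0,0,0]]'|grep tool;python3 -m handwheel '[[0.3,-1,0,0,0,0,-1],[0.3,-1,0,0,0,0,-1],[0.3,-1,0,0,0,0,-1],[0.3,-1,0,0,0,0,-1],[0.3,-1,0,0,0,0,-1]]';python3 -m handwheel '[[0.3,0,0,0,0,0,-1],[0.3,0,0,0,0,0,-1],[0.3,0,0,0,0,0,-1],[0.3,0,0,0,0,0,-1],[0.3,0,0,0,0,0,-1]]'|grep tool;python3 -m handwheel '[[0.3,0,0,0,0,0,-1],[0.3,0,0,0,0,0,-1],[0.3,0,0,0,0,0,-1],[0.3,0,0,0,0,0,-1],[0.3,0,0,0,0,0,-1]]'
python3 - <<'E'
from plant import *
from h import *
s=snapshot("top");s2=snapshot("scene")
pickle.dump((s,s2),open("pics/p2.pkl","wb"))
a=s["color"][140:240,225:325,::-1];b=s2["color"][180:280,260:360,::-1]
cv2.imwrite("pics/shut.png",np.hstack([cv2.resize(i,(400,400),interpolation=cv2.INTER_CUBIC) for i in(a,b)]))
E
```

```text
tool_pos: [0.4497, -0.119, 0.4082]
tool_pos: [0.4443, 0.0066, 0.4061]
clock: 9.5
tool_pos: [0.4125, 0.1261, 0.4061]
orientation: [-180.0, 0.0, -57.0]
force: [-0.3, -0.0, -0.3]
opening: 0.0569
gripper_force: 0.0
tool_pos: [0.4128, 0.1253, 0.4061]
clock: 10.75
tool_pos: [0.4128, 0.1253, 0.4061]
orientation: [-180.0, -0.0, 3.0]
force: [0.8, -1.1, -0.1]
opening: 0.0571
gripper_force: 0.0
```

View pics/shut.png

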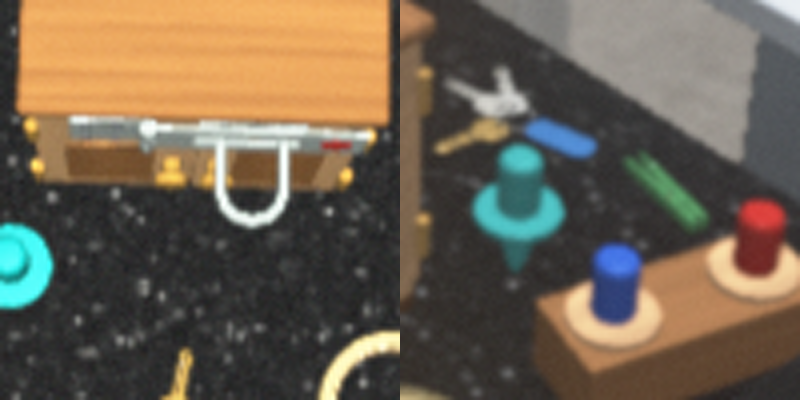

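The strap is shut over the staple: the loop legs pass through it and the red dot is at (337,146) on the left half. I'll check that it lies flat, and refine the red knob.

Run:
```python
from h import *
s,s2=pickle.load(open("pics/p2.pkl","rb"))
x=np.array([.9989,.0461,0]);y=np.array([-.0461,.9989,0])
b=[c for c,st in blobs(s,(0,120,60),(8,255,255),3)+blobs(s,(170,120,60),(180,255,255),3)];print([c.tolist() for c in b])
f=lambda a,c,z:ray(s,225+a/4-.4,140+c/4-.4,z)
L=f(252,227,.165)+.021*x;print("L",L)
for n,p in(("dot",f(337,146,.165)),("endtop",f(370,136,.185)),("hinge",f(150,129,.185)),("platetopL",f(70,118,.185))):
    d=p-L;print(n,(d@x).round(4),(d@y).round(4))
# scene red/blue top ellipses: bright tops
for nm,lo,hi in(("red",(0,150,140),(8,255,255)),("blue",(110,150,140),(128,255,255))):
    print(nm,[(c.tolist(),st,ray(s2,*c,.089).round(4)) for c,st in blobs(s2,lo,hi,15)])
```

```text
[[12.8, 14.4], [41.0, 2.0], [58.6, 15.0], [127.2, 18.8], [111.8, 0.6], [191.1, 14.7], [266.6, 4.8], [304.0, 5.3], [120.5, 4.0], [352.2, 4.0], [109.4, 6.4], [354.0, 6.0], [121.0, 7.0], [228.8, 10.0], [354.0, 10.0], [114.0, 10.0], [119.0, 11.0], [349.5, 10.8], [23.0, 14.0], [266.2, 14.0], [21.3, 16.0], [341.9, 37.8], [98.7, 16.7], [102.2, 18.8], [299.2, 21.9], [96.2, 19.6], [208.2, 19.6], [265.0, 20.1], [216.9, 36.2], [291.4, 24.8], [336.6, 24.6], [271.9, 30.0], [304.2, 25.2], [41.0, 29.3], [218.5, 28.5], [233.5, 30.5], [240.0, 30.2], [294.5, 29.7], [285.5, 32.4], [151.3, 37.7], [318.3, 37.3], [265.0, 39.8], [287.5, 43.9], [311.2, 40.8], [315.0, 41.8], [267.8, 43.2], [300.6, 45.4], [310.0, 43.3], [320.2, 43.6], [295.3, 44.3], [257.0, 46.0], [276.7, 61.3], [266.8, 66.9], [191.5, 91.9], [208.6, 105.8], [308.4, 176.1], [172.5, 222.1]]
L [ 0.52437318 -0.12135326  0.165     ]
dot 0.028 -0.0476
endtop 0.0293 -0.0636
hinge 0.0289 0.0598
platetopL 0.0336 0.1049
red [([350.2, 233.5], [345, 230, 11, 8, 74], array([0.4311, 0.1433, 0.089 ])), ([217.6, 287.4], [202, 277, 29, 21, 380], array([0.742 , 0.0913, 0.089 ])), ([214.1, 340.3], [211, 338, 7, 5, 19], array([0.8143, 0.1843, 0.089 ]))]
blue [([313.8, 245.0], [309, 241, 11, 9, 80], array([0.5183, 0.1202, 0.089 ]))]
```

The dot lies at x +28.0 mm, so the strap is flat. Red to blue measures 90 mm, as it should. Now the grasp.

```bash
python3 -m handwheel '[[0.3,0.68,-0.64,0,0,0,0],[0.3,0,0,1,0,0,0],[0.3,0,0,1,0,0,0],[0.3,0,0,1,0,0,0],[0.3,0,0,1,0,0,0]]'|grep -E 'tool|force'; python3 -m handwheel '[[0.3,0,0,1,0,0,0],[0.3,0,0,1,0,0,0],[0.3,0,0,0.84,0,0,0],[0.3,0,0,0,0,0,0]]'|grep -E 'tool|force'; python3 -m handwheel '[[-1,0,0,0,0,0,0],[-1,0,0,0,0,0,0],[-1,0,0,0,0,0,0],[-1,0,0,0,0,0,0],[-1,0,0,0,0,0,0]]'
```

```text
tool_pos: [0.429, 0.1421, 0.3053]
force: [-0.2, -0.5, 0.5]
gripper_force: 0.0
tool_pos: [0.4286, 0.1417, 0.2338]
force: [-0.3, 0.2, -0.0]
gripper_force: 0.0
clock: 12.6
tool_pos: [0.4291, 0.1421, 0.2354]
orientation: [-180.0, -0.0, 2.8]
force: [-1.2, 0.1, 5.4]
opening: 0.0253
gripper_force: 30.0
```

```bash
python3 -m handwheel '[[-1,0,0,-0.4,0,0,0],[-1,0,0,-1,0,0,0],[-1,0,0,-1,0,0,0],[-1,0,0,-1,0,0,0],[-1,0,0,-1,0,0,0]]'|grep -E 'tool|force'; python3 -m handwheel '[[-1,0,0,-1,0,0,0],[-1,0,0,-1,0,0,0],[-1,0,0,-1,0,0,0],[-1,0,0,-0.2,0,0,0],[-1,0.3,1,0,0,0,0]]'|grep -E 'tool|force|open'; python3 -m handwheel '[[-1,0.3,1,0,0,0,0],[-1,0.3,1,0,0,0,0],[-1,0.3,1,0,0,0,0],[-1,0.3,1,0,0,0,0],[-1,0.3,1,0,0,0,0]]'|grep -E 'tool|force'; python3 -m handwheel '[[-1,0.3,1,0,0,0,0],[-1,0.3,1,0,0,0,0],[-1,0.3,1,0,0,0,0],[-1,0.3,1,0,0,0,0],[-1,0,0,0,0,0,0]]'
python3 - <<'E'
from plant import *
from h import *
s=snapshot("top");s2=snapshot("scene")
pickle.dump((s,s2),open("pics/p3.pkl","wb"))
o=get_obs();T=np.array(o["tool_pos"]);print(T,o["orientation"])
for q in(s,s2):print(proj(q,T-[0,0,.23]),proj(q,T-[0,0,.187]))
a=s["color"][140:240,225:325,::-1];b=s2["color"][85:185,180:280,::-1]
cv2.imwrite("pics/carry.png",np.hstack([cv2.resize(i,(400,400),interpolation=cv2.INTER_CUBIC) for i in(a,b)]))
E
```

```text
tool_pos: [0.4287, 0.1418, 0.3462]
force: [-0.2, 0.7, -0.6]
gripper_force: 30.0
tool_pos: [0.4374, 0.1177, 0.4251]
force: [0.0, 0.5, -1.4]
opening: 0.0253
gripper_force: 30.0
tool_pos: [0.4811, -0.0065, 0.4242]
force: [0.4, 1.9, -0.3]
gripper_force: 30.0
clock: 15.1
tool_pos: [0.5161, -0.1052, 0.4238]
orientation: [180.0, 0.1, 2.7]
force: [0.0, 0.4, -0.5]
opening: 0.0249
gripper_force: 30.0
[ 0.51579086 -0.10412211  0.42415159] [-1.79989241e+02  8.14691464e-02  2.74950474e+00]
(np.float64(280.7581960787887), np.float64(187.54660373847048)) (np.float64(282.02160126422814), np.float64(183.06453113122933))
(np.float64(247.34742302258456), np.float64(159.007757711209)) (np.float64(247.07584678217015), np.float64(142.19777346968124))
```

View pics/carry.png

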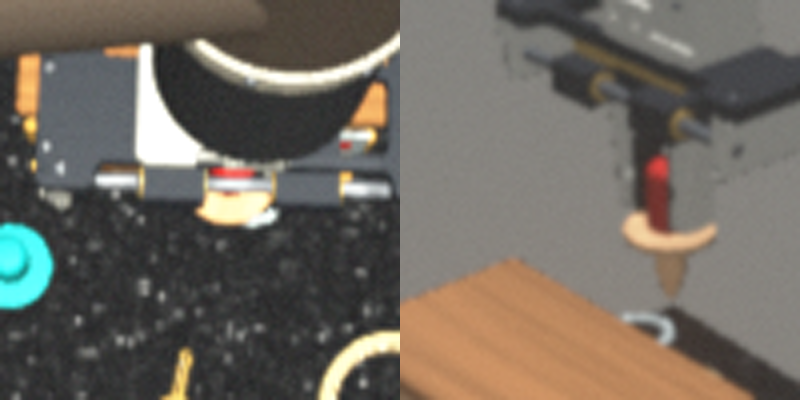

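The scene half shows the tip at about (248,160) full-frame, against the predicted (247.3,159.0), so the pin hangs upright and centred. Next I compare with the loop in the same view.

Run:
```python
from h import *
s,s2=pickle.load(open("pics/p3.pkl","rb"))
L=np.array([.5246,-.1215,.165]);x=np.array([.9989,.0461,0]);y=np.array([-.0461,.9989,0])
m=cv2.inRange(cv2.cvtColor(s2["color"],cv2.COLOR_RGB2HSV),(0,0,130),(180,60,255))[155:182,225:262]
pts=np.argwhere(m)[:,::-1]+[225,155];print("seen u",pts[:,0].min(),pts[:,0].max(),"v",pts[:,1].min(),pts[:,1].max())
P=[L+.018*(np.cos(a)*x+np.sin(a)*y) for a in np.linspace(np.pi/2,1.5*np.pi,40)]
p=np.array([proj(s2,L+.003*0*x+q-L) for q in P]);print("pred arc u",p[:,0].min(),p[:,0].max(),"v",p[:,1].min(),p[:,1].max())
for r in m: print(''.join('#' if k else '.' for k in r))
d=L-np.array([.5158,-.1041,.165]);c,sn=np.cos(np.radians(2.75)),np.sin(np.radians(2.75))
print("tool x,y",(d[0]*c+d[1]*sn),(d[0]*sn-d[1]*c))
```

```text
seen u 225 261 v 155 170
pred arc u 234.98920120265862 247.66116059685223 v 164.25028130398488 171.21484540155933
####################......###########
###################.......###########
#####################.....###########
######################...############
..###################################
...###################..#############
.....###############......###########
.......###########.........##########
.........##########..........########
..........############.........######
...........###...######.........#####
....................###...........###
....................####............#
....................####.............
...................####..............
....................###..............
.....................................
.....................................
.....................................
.....................................
.....................................
.....................................
.....................................
.....................................
.....................................
.....................................
.....................................
tool x,y 0.007955046364796102 0.017802169455825963
```

```bash
python3 -m handwheel '[[-1,0.3,0.7,0,0,0,0],[-1,0,0,0,0,0,0],[-1,0,0,0.6,0,0,0],[-1,0,0,0.4,0,0,0]]'|grep -E 'tool|force'; python3 -m handwheel '[[-1,0,0,0.4,0,0,0],[-1,0,0,0.3,0,0,0]]'|grep -E 'tool|force'
python3 - <<'E'
from plant import *
from h import *
s=snapshot("top");s2=snapshot("scene")
pickle.dump((s,s2),open("pics/p4.pkl","wb"))
a=s["color"][150:230,245:325,::-1];b=s2["color"][110:190,205:285,::-1]
cv2.imwrite("pics/ins.png",np.hstack([cv2.resize(i,(400,400),interpolation=cv2.INTER_CUBIC) for i in(a,b)]))
E
```

```text
tool_pos: [0.524, -0.1209, 0.3984]
force: [-0.1, 0.9, -0.2]
gripper_force: 30.0
tool_pos: [0.5243, -0.121, 0.3815]
force: [-0.3, 0.3, -0.1]
gripper_force: 30.0
```

View pics/ins.png

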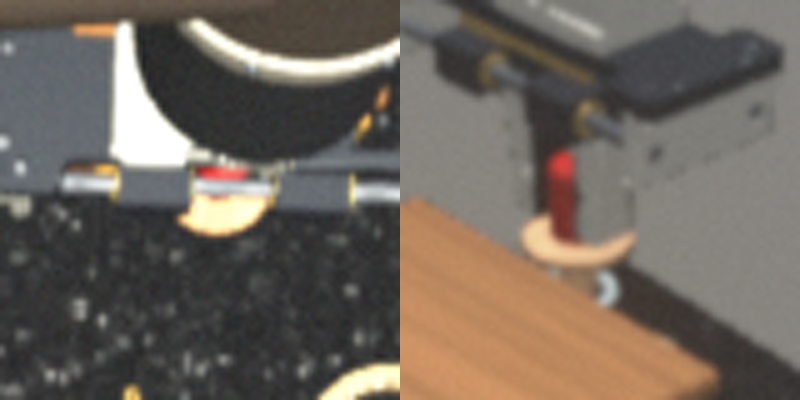

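The scene half shows the tapered shaft at (575,280) going down inside the loop, with the loop's nose at (608,290). There is no contact force, so I lower it further.

```bash
python3 -m handwheel '[[-1,0,0,0.3,0,0,0],[-1,0,0,0.3,0,0,0]]'|grep -E 'tool|force'; python3 -m handwheel '[[-1,0,0,0.2,0,0,0]]'|grep -E 'tool|force';  python3 -m handwheel '[[-1,0,0,0.08,0,0,0],[-1,0,0,0,0,0,0]]'|grep -E 'tool|force'
```

```text
tool_pos: [0.5245, -0.1211, 0.3672]
force: [-0.3, 0.5, -0.3]
gripper_force: 30.0
tool_pos: [0.5243, -0.1212, 0.3618]
force: [-0.1, -0.6, -0.2]
gripper_force: 30.0
tool_pos: [0.5245, -0.1211, 0.3604]
force: [-0.2, -0.2, -0.9]
gripper_force: 30.0
```

Continue in 1 mm steps to contact.

```bash
python3 -m handwheel '[[-1,0,0,0.04,0,0,0],[-1,0,0,0,0,0,0]]'|grep -E 'tool|^force'; python3 -m handwheel '[[-1,0,0,0.04,0,0,0],[-1,0,0,0,0,0,0]]'|grep -E 'tool|^force'; python3 -m handwheel '[[-1,0,0,0.04,0,0,0],[-1,0,0,0,0,0,0]]'|grep -E 'tool|^force'
```

```text
tool_pos: [0.5244, -0.1211, 0.3595]
force: [-0.5, 0.2, 0.3]
tool_pos: [0.5245, -0.1211, 0.3585]
force: [0.2, -0.2, -0.3]
tool_pos: [0.5245, -0.1212, 0.3584]
force: [-2.3, 1.7, 6.9]
```

```bash
python3 -m handwheel '[[0.2,0,0,0,0,0,0],[0.2,0,0,0,0,0,0],[0.2,0,0,0,0,0,0],[0.2,0,0,-0.2,0,0,0],[0.2,0,0,-0.6,0,0,0]]'; python3 -m handwheel '[[0.2,0,0,-1,0,0,0],[0.2,0,0,-1,0,0,0],[0.2,0,0,-1,0,0,0],[0.2,-1,-1,0,0,0,0],[0.2,-1,-1,0,0,0,0]]'|grep tool; python3 -m handwheel '[[0.2,0,-1,0,0,0,0],[0.2,0,-1,0,0,0,0],[0.2,0,-1,0,0,0,0],[0.2,0,-1,0,0,0,0],[0.2,0,-1,0,0,0,0]]'|grep tool;  python3 -m handwheel '[[0.2,0,-1,0,0,0,0],[0.2,0,-1,0,0,0,0],[0.2,0,-1,0,0,0,0],[0.2,0,-1,0,0,0,0],[0.2,0,0,0,0,0,0]]'
python3 - <<'E'
from plant import *
from h import *
s=snapshot("top");s2=snapshot("scene")
a=s["color"][140:240,225:325,::-1];b=s2["color"][110:210,190:290,::-1]
cv2.imwrite("pics/end.png",np.hstack([cv2.resize(i,(400,400),interpolation=cv2.INTER_CUBIC) for i in(a,b)]))
L=np.array([.5246,-.1215,.128])
for z in(.084,):print(proj(s,L+[0,0,z]),proj(s2,L+[0,0,z]))
for q in(s,s2):print([(c.tolist(),st) for c,st in blobs(q,(0,150,100),(8,255,255),25)])
E
```

```text
clock: 18.05
tool_pos: [0.5243, -0.1212, 0.3775]
orientation: [180.0, 0.1, 2.8]
force: [0.2, 0.2, 0.3]
opening: 0.0522
gripper_force: 0.0
tool_pos: [0.4715, -0.0734, 0.4536]
tool_pos: [0.4658, 0.0519, 0.4538]
clock: 19.92
tool_pos: [0.461, 0.1522, 0.4534]
orientation: [-180.0, -0.1, 2.9]
force: [0.6, 1.0, 0.1]
opening: 0.0527
gripper_force: 0.0
(np.float64(289.5382455528899), np.float64(182.43524159200794)) (np.float64(239.43958746724127), np.float64(150.44066430510026))
[([62.5, 8.1], [48, 0, 29, 21, 352]), ([138.5, 2.8], [131, 0, 18, 10, 45]), ([182.1, 17.3], [171, 1, 28, 32, 333]), ([207.4, 3.9], [198, 0, 21, 12, 112]), ([8.3, 8.2], [4, 2, 9, 14, 46]), ([153.7, 12.2], [138, 4, 29, 25, 281]), ([46.6, 22.1], [41, 20, 11, 6, 25]), ([69.4, 25.3], [65, 22, 11, 10, 33]), ([191.4, 91.8], [182, 83, 19, 18, 238]), ([208.6, 106.0], [198, 95, 23, 22, 315]), ([287.9, 184.4], [283, 178, 11, 14, 117])]
[([239.7, 156.6], [236, 149, 9, 17, 96]), ([217.4, 288.8], [202, 276, 29, 25, 474])]
```

View pics/end.png

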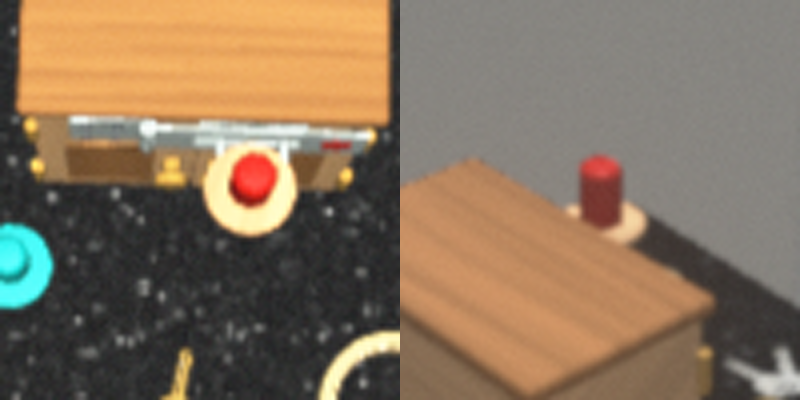

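The pin stands upright with its collar on the loop: the red knob is at (253,180) in the top half. The strap is still flat, and the knob top matches the seated height in both views.

```bash
python3 -c "
from plant import *
print(close_job())"
```

```text
the job is handed in; nothing more can be done
None
```

The cupboard is locked: the hasp is flat against the doors, the red pin is seated through the loop with its collar resting on it, the blue pin was not touched, and the job was handed in after about 20 s (no verdict was shown).

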